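Unstack the spacers and load the sample block

ROBOT

A 6-joint arm with a two-finger parallel gripper is mounted at the origin on the work surface. World frame = base frame: x ahead of the robot, y to its left, z up, the work surface at z = 0. Lengths are in m, angles in rad, forces in N, time in s.
With the tool pointing down it reaches from about 0.35 to 1 m from the base axis. Payload 7.1 kg.
Tool frame: the origin (TCP) lies at the very end of the fingers, on their centre line; the grasp point (between the pads) lies 19 mm behind it (ctrl.grasp_offset is the distance from the TCP to the grasp point, in m); x points along the fingers, y is the direction in which the jaws open and shut, and the axes are right-handed (so a half turn about x gives the same grasp; the last joint's range is limited). The gripper opens to 85 mm and grips with 20 to 120 N. Pads are 22 mm wide; open, the fingers measure 114 mm over their backs; the gripper's body (76 mm by 85 mm) begins 54 mm behind the grasp point. The pads swing forward as they close: fully open they stand 13 mm farther back than shut.
Start: joints at [-1.349, 0.423, 1.63, -0, 1.089, -0.019], TCP at [0.149, -0.607, 0.231] pointing down, gripper open.
Joint ranges: [-3, 3], [-0.9, 2.11], [0.09, 2.58], [-1.31, 4.45], [0.11, 2.69], [-2.54, 2.54]. Speed limits (rad/s): [2.39, 2.39, 3.01, 3.14, 3.14, 3.14].

INTERFACE

Orientations are given as a unit quaternion [w, x, y, z].
In Python, from plant import ctrl, camera, get_calibration, workorder, nets gives the robot as it stands.
- The arm moves only by the shell command python3 -m crank 'ROWS'. ROWS is JSON, a list of rows, each a list of 3 entries, a list of its own where there are three numbers: the turn, a rotation vector about the tool's x, y, z in rad, then the shift along the tool's x, y, z in m, then the opening, from -1 (shut) to 1 (fully open), so that 0 is half open. In form: [[[ax, ay, az], [tx, ty, tz], hand], ...]. A call has 1 to 10 rows; each row shifts and turns the commanded pose from where the row before left it, along the tool's axes as they then stand; what a row does not reach is not made up. A row lasts 1/10 s, in which the tool goes at most 50 mm and 8.59 degrees, less where a joint would pass 70% of its speed; a pose out of reach is approached as far as the arm can. A call is refused whole if a number of a shift passes 0.05 or a number of a turn 0.15, either way. A call with a gripper value outside its range is refused whole. The fingers move at their own pace and stop on an object; the grip force is fixed at half the most. Time passes only in rows, so rows that do not move let the fingers close. It gives the time, the measured TCP pose, the force and the opening at its end, in the units of the state.
- ctrl.get_state(): the state, without advancing time (a new reading comes with each control period).
- camera(name): name is "side" or "top" or "wrist"; returns the picture (420x560x3 uint8, red, green, blue); there is no depth.
- get_calibration(name): a dict with "camera_matrix" (3x3 intrinsics, pixels), "extrinsics" (4x4, takes a point from world to camera coordinates). Camera axes: x right, y down, z forward; pixel columns grow to the right and rows downward; lengths in m; the calibration is good to about 2 mm. A picture is of the moment at which its call begins: read the wrist's pose just before it. get_calibration takes no time and is no camera call; for the wrist camera it gives the pose at the moment of the call.
- workorder.close_job(): hands the job in, once; it reports no verdict.
Trained networks look in the newest picture that a camera, given by its name, has taken for a name from the list of things; names that differ only in an ending like _2 or _b are one class to them, and where a whole thing is asked for, a point or a joint stands for the part that bears it (a point fixed in the world has none). Each returns a list of dicts, best first, with "conf" (0 to 1); they miss things now and then, are a little off and sometimes report something else, mostly with a low value. They report only what shows in the picture. A call takes as long as a camera call. They do not tell look-alikes from the thing itself.
- nets.look_for(camera, label): "location" ([x, y, z] in m, in world coordinates, good to about 4 mm: the middle of the surface that is visible of it).
- nets.silhouettes(camera, label): "region" (420x560 bool, what is visible of it).
The state is a dict: "t": time; "joint_pos": joint angles; "qvel": joint speeds; "joint_torque": joint torques, N m; "tcp_pos": TCP position; "tcp_rot": TCP orientation; "contact_force": force on the tool from outside, world axes, zero at the start; "ft_torque": the same for the moment, N m; "width": finger opening in m.
Only numpy, scipy, OpenCV 4.12 (cv2) and the standard library are available. Lean on these libraries where they do the work, as an engineer would, in place of code of your own. Each camera call takes 0.05 s, during which the arm holds its last target. There are 200 camera calls.

TASK

Unload the sloping cradle from the top down: set the two orange spacer plates aside as one neat pile, flat, centred on the grey parking stand and lined up with it, the upper one first, and between them load the blue sample block into the metal nest. To load it, press one end of the block against the yellow sprung pusher until the other end clears the fixed lip, then lower it so that it lies flat on the nest floor, wells up, clamped between pusher and lip. Let go of everything and do not push or knock over the glassware, racks and other things on the bench.

Things in the scene. Friction and masses are not known exactly. Their poses are not given: they have to be found in the camera images.
- cradle: Fixed white cradle. Origin: centre of its underside on the bench, z vertical. Its steel deck, 131 x 44 mm, rises 25 deg along +x; the deck's top passes through (0,0,85) mm, normal (-0.423,0,0.906). At the low (-x) end a 44 mm wide lip stands 49 mm up square to the deck. Foot 150 x 84 x 8 mm. On the deck, bottom to top: lower spacer, block, upper spacer, long axes up the slope, each up to 3 mm aside.
- upper_spacer: Rigid orange plastic plate 130 x 62 x 6 mm (x, y, z), about 80 g, top of the stack. Origin: centre of its underside; x along its length, z its upward normal. Starts inclined 25 degrees with the cradle. It overhangs the block by about 6 mm on each long side.
- lower_spacer: Identical orange plate 130 x 62 x 6 mm, about 80 g, at the bottom of the stack, lying on the deck, which it overhangs by about 9 mm on each long side. Origin: centre of its underside; x along its length, z its upward normal.
- block: Blue sample block 130 x 50 x 32 mm (x, y, z) with two rows of black wells on top, about 300 g, between the two spacers. Origin: centre of its underside; x along its length, z its upward normal. Either end may go to the pusher.
- nest: Fixed aluminium nest. Origin: on the bench under the clamped block's centre; z vertical, x along it to the spring. Base x -86 to 130 mm, 72 wide, floor at z 20 mm. Dark lip: inner face x -65 mm, 12 mm above the floor. Spring bracket at x 118, 36 mm high. 4 side guides 6 mm high, inner faces y +-29, at x -58 to -42 and 37 to 53. Clamped block: x 0, y 0, z 20 mm, long axis along x.
- pusher (a joint): Travel of the yellow pusher along the nest's +x, in m: 0 at rest, at most 0.024. Spring: 1.2 N at rest plus 0.3 N per mm. With the block clamped it reads about 0.008; the block passes the lip from 0.008 up, best about 0.013.
- pusher_face (a point): Centre of the pusher's face that touches the block; at rest at x = 57 mm, z = 41 mm in the nest frame. The face is 50 mm wide and reaches from 2 to 40 mm above the nest floor.
- stand: Fixed grey parking stand for the spacers. Origin: centre of its underside on the bench; z vertical. Raised black-topped bar 136 mm long (x), 44 mm wide (y), top at z = 30 mm, on a foot plate 150 x 90 x 6 mm. The first spacer lies with its underside at z = 30 mm, the second at 36 mm, both overhanging the bar 9 mm on each long side.
- flask_left: Bystander: glass volumetric flask with red stopper, 72 mm wide, 184 mm tall, narrow neck. Origin: centre of its underside.
- flask_right: Bystander: second such flask, 72 mm wide, 184 mm tall. Origin: centre of its underside.
- tip_box: Bystander: blue pipette tip box 120 x 80 x 60 mm, tips to 72 mm. Origin: centre of its underside.
- beaker: Bystander: glass beaker 70 mm wide, 90 mm tall. Origin: centre of its underside.
- tube_rack: Bystander: yellow tube rack 150 x 70 x 70 mm with capped tubes up to 102 mm. Origin: centre of its underside.
- reagent_bottle: Bystander: amber bottle with blue cap, 70 mm wide, 150 mm tall. Origin: centre of its underside.
- stopper: Bystander: loose red stopper, 44 mm wide, 34 mm tall. Origin: centre of its underside.
There are look-alikes about, which are no part of the job. There is more than one size of the block; the one meant has the size given above.

How it is judged:
By the outcome, as a careful person would: the job done as asked, in the order asked, and still so for the second after the job is handed in, with the robot touching nothing.
It also fails if it takes over 70 s, if anything falls off the work surface, if the arm or the gripper's body presses on something with over 40 N, if the wrist force passes 120 N, or if a joint passes its speed limit or range.

## Working session

There is one attempt and no reset: what is moved stays moved. The work goes in short steps, Python scripts to look and compute and a shell command to move; the robot and the scene stay as the last step left them, time stands still between calls to the robot, and variables do not carry over. Pictures are saved under pics/ and viewed, about 8 in all and at most 12, crops included, and the job is handed in when it is done.

```bash
mkdir -p pics; ls
python3 - <<'E'
from plant import ctrl,camera,get_calibration,nets
import cv2,numpy as np
for c in ["side","top"]:
    im=camera(c); cv2.imwrite(f"pics/{c}0.png",im[:,:,::-1])
    k=get_calibration(c); print(c,np.round(k["camera_matrix"],1).tolist(),np.round(k["extrinsics"],3).tolist())
    for l in ["cradle","upper_spacer","lower_spacer","block","nest","pusher","stand"]:
        print(l,[(round(d["conf"],2),np.round(d["location"],3).tolist()) for d in nets.look_for(c,l)])
print(ctrl.get_state(),ctrl.grasp_offset)
E
```

```text
pics
side [[547.1, 0.0, 292.2], [0.0, 547.1, 209.9], [0.0, 0.0, 1.0]] [[-0.907, -0.42, 0.012, 0.487], [-0.218, 0.446, -0.868, 0.201], [0.359, -0.79, -0.496, 1.554], [0.0, 0.0, 0.0, 1.0]]
cradle [(0.98, [0.618, 0.043, 0.01]), (0.58, [0.777, 0.017, 0.051])]
upper_spacer [(0.7, [0.6, 0.036, 0.126])]
lower_spacer [(0.6, [0.612, 0.06, 0.092])]
block [(0.93, [0.256, 0.357, 0.047]), (0.86, [0.675, -0.409, 0.044]), (0.54, [0.603, 0.056, 0.106])]
nest [(0.74, [0.486, -0.296, 0.022])]
pusher [(0.59, [0.519, -0.288, 0.041]), (0.55, [0.494, 0.315, 0.022])]
stand [(0.77, [0.492, 0.317, 0.025])]
top [[451.0, 0.0, 277.5], [0.0, 451.0, 213.4], [0.0, 0.0, 1.0]] [[0.028, -1.0, 0.015, -0.048], [-0.981, -0.03, -0.19, 0.539], [0.19, -0.009, -0.982, 1.119], [0.0, 0.0, 0.0, 1.0]]
cradle [(0.57, [0.582, 0.015, 0.008])]
upper_spacer [(0.85, [0.601, 0.028, 0.13]), (0.69, [0.389, -0.026, 0.014])]
lower_spacer []
block [(0.74, [0.262, 0.334, 0.043]), (0.71, [0.685, -0.44, 0.042])]
nest [(0.64, [0.466, -0.309, 0.018]), (0.4, [0.389, -0.022, 0.013])]
pusher [(0.59, [0.673, 0.401, 0.096]), (0.49, [0.509, -0.288, 0.046]), (0.46, [0.767, -0.005, 0.067])]
stand [(0.56, [0.499, 0.297, 0.014])]
{'t': 0.8, 'joint_pos': array([-1.34898818e+00,  4.23053793e-01,  1.62989749e+00,  3.38917913e-05,
        1.08863592e+00, -1.90086522e-02]), 'qvel': array([ 0.00074459, -0.00061849,  0.00142352,  0.00089172, -0.00041728,
        0.0012002 ]), 'joint_torque': array([ 5.84760637e-04, -5.57274735e+01, -2.82134557e+01,  1.43619955e-04,
        6.79886725e-04,  2.64286700e-05]), 'tcp_pos': array([ 0.14908372, -0.60693667,  0.23134892]), 'tcp_rot': array([ 0.08493134,  0.70199851,  0.08492966, -0.701977  ]), 'contact_force': array([-0.21913314,  0.29028787, -0.35709538]), 'ft_torque': array([ 0.00432312, -0.01346374, -0.00986792]), 'width': 0.0853044782527316} 0.0187
```

View pics/side0.png

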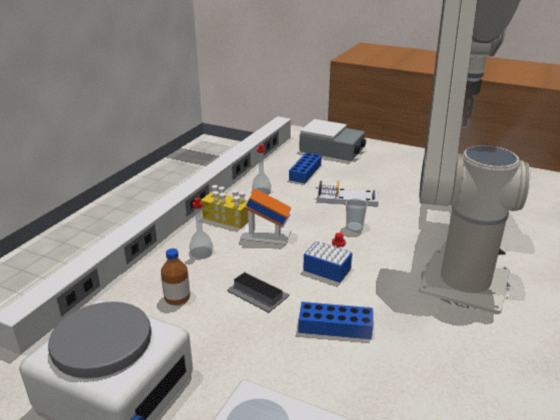

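View pics/top0.png

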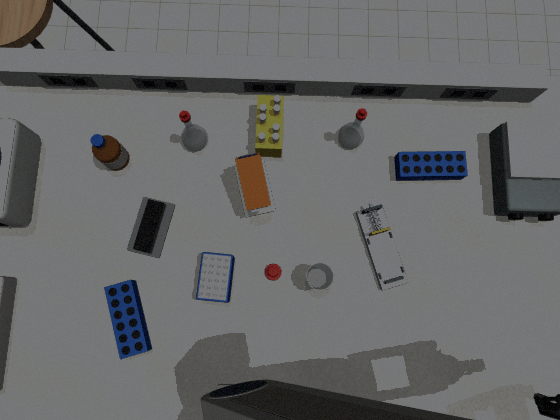

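```bash
cat > h.py <<'E'
import numpy as np,cv2
from plant import ctrl,camera,get_calibration,nets
from scipy.spatial.transform import Rotation as R
from scipy.optimize import least_squares
def rot(q): return R.from_quat([q[1],q[2],q[3],q[0]])
def proj(k,P):
    K=np.array(k["camera_matrix"]);E=np.array(k["extrinsics"]);c=np.atleast_2d(P)@E[:3,:3].T+E[:3,3]
    p=c@K.T; return p[:,:2]/p[:,2:]
def back(k,uv,z):
    K=np.array(k["camera_matrix"]);E=np.array(k["extrinsics"])
    d=np.c_[np.atleast_2d(uv),np.ones(len(np.atleast_2d(uv)))]@np.linalg.inv(K).T@E[:3,:3]
    o=-E[:3,:3].T@E[:3,3]; return o+d*((z-o[2])/d[:,2])[:,None]
def corners(mask):
    m=mask.astype(np.uint8);n,l,s,c=cv2.connectedComponentsWithStats(m)
    i=1+np.argmax(s[1:,4]);cs,_=cv2.findContours((l==i).astype(np.uint8),0,2)
    ct=max(cs,key=cv2.contourArea);return cv2.boxPoints(cv2.minAreaRect(ct)),s[i,4]
def pose(t,q): return np.array(t),rot(q)
def togo(p,axx,axy):
    """print tool-frame turn and shift to TCP target p, with tool x along axx, y along axy"""
    s=ctrl.get_state();r=rot(s["tcp_rot"]);axx=np.array(axx,float);axx/=np.linalg.norm(axx);axy=np.array(axy,float)
    axy-=axx*(axy@axx);axy/=np.linalg.norm(axy);best=None
    for sg in (1,-1):
        T=R.from_matrix(np.c_[axx,sg*axy,np.cross(axx,sg*axy)]);d=(r.inv()*T).as_rotvec()
        if best is None or np.linalg.norm(d)<np.linalg.norm(best[0]): best=(d,T)
    d,T=best;D=np.array(p)-s["tcp_pos"]
    print("turn",d.round(3),"shift now-axes",r.inv().apply(D).round(4),"shift after-turn axes",T.inv().apply(D).round(4),"world",D.round(4))
E
python3 - <<'E'
from h import *
im=cv2.imread("pics/top0.png");k=get_calibration("top");hsv=cv2.cvtColor(im,cv2.COLOR_BGR2HSV)
def win(m,x0,y0,x1,y1):
    o=np.zeros_like(m);o[y0:y1,x0:x1]=m[y0:y1,x0:x1];return o
org=win((hsv[...,0]<20)&(hsv[...,1]>120)&(hsv[...,2]>80),225,145,280,225)
blk=win(hsv[...,2]<60,125,190,180,265)
for n,m,z in (("plate",org,.125),("bar",blk,.03)):
    c,a=corners(m);P=back(k,c,z);print(n,a,c.round(1).tolist(),P.round(3).tolist(),"ctr",P.mean(0).round(4),"lens",np.linalg.norm(P-np.roll(P,1,0),axis=1).round(3))
out=np.hstack([cv2.resize(im[a:a+84,b:b+84],(380,380),interpolation=cv2.INTER_CUBIC) for a,b in ((145,212),(205,340))])
cv2.imwrite("pics/crop1.png",np.clip(out*1.3,0,255).astype(np.uint8))
E
```

```text
plate 1293 [[234.8000030517578, 157.89999389648438], [259.20001220703125, 152.5], [270.79998779296875, 204.60000610351562], [246.3000030517578, 210.0]] [[0.663, 0.079, 0.125], [0.679, 0.018, 0.125], [0.547, -0.014, 0.125], [0.532, 0.045, 0.125]] ctr [0.6051 0.0318 0.125 ] lens [0.135 0.062 0.136 0.061]
bar 1057 [[131.89999389648438, 248.39999389648438], [147.60000610351562, 197.5], [166.8000030517578, 203.39999389648438], [151.10000610351562, 254.3000030517578]] [[0.44, 0.343, 0.03], [0.576, 0.313, 0.03], [0.562, 0.261, 0.03], [0.426, 0.292, 0.03]] ctr [0.5012 0.3022 0.03  ] lens [0.053 0.14  0.054 0.139]
```

View pics/crop1.png

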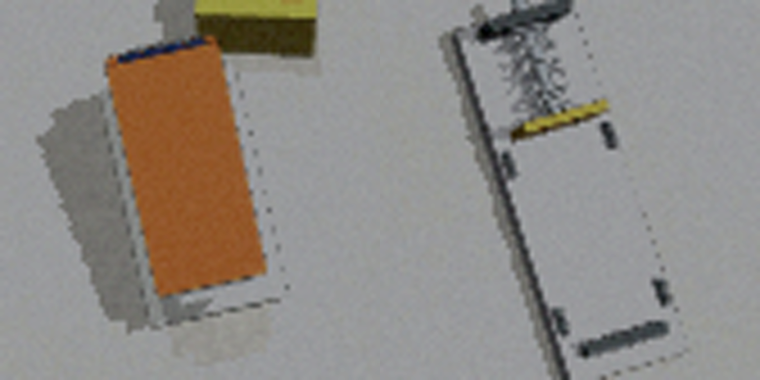

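Run:
```python
from h import *
k=get_calibration("wrist");s=ctrl.get_state();r=rot(s["tcp_rot"]);E=np.array(k["extrinsics"])
o=-E[:3,:3].T@E[:3,3];print("cam in tool",r.inv().apply(o-s["tcp_pos"]).round(3),"fwd",r.inv().apply(E[2,:3]).round(3),"right",r.inv().apply(E[0,:3]).round(3),np.array(k["camera_matrix"]).round(0).tolist())
print(r.as_matrix().round(3))
y=np.deg2rad(15)
togo([.46,-.30,.30],[0,0,-1],[-np.sin(y),np.cos(y),0])
togo([.61,.03,.33],[0,0,-1],[-np.sin(y),np.cos(y),0])
```

```text
cam in tool [-0.142 -0.    -0.07 ] fwd [ 0.961 -0.     0.276] right [-0.     1.     0.001] [[315.0, 0.0, 280.0], [0.0, 315.0, 219.0], [0.0, 0.0, 1.0]]
[[ 0.     0.238 -0.971]
 [ 0.    -0.971 -0.238]
 [-1.     0.    -0.   ]]
turn [-0.021 -0.    -0.   ] shift now-axes [-0.0686 -0.2239 -0.3751] shift after-turn axes [-0.0687 -0.216  -0.3798] world [0.3109 0.3069 0.0687]
turn [-0.021 -0.    -0.   ] shift now-axes [-0.0986 -0.5086 -0.5995] shift after-turn axes [-0.0987 -0.4959 -0.6101] world [0.4609 0.6369 0.0987]
```

```bash
python3 -m crank '[[[-0.02,0,0],[0.003,-0.025,-0.041],1],[[0,0,0],[0.003,-0.025,-0.041],1],[[0,0,0],[0.003,-0.025,-0.041],1],[[0,0,0],[0.003,-0.025,-0.041],1],[[0,0,0],[0.003,-0.025,-0.041],1],[[0,0,0],[0.003,-0.025,-0.041],1],[[0,0,0],[0.003,-0.025,-0.041],1],[[0,0,0],[0.003,-0.025,-0.041],1],[[0,0,0],[0.003,-0.023,-0.041],1],[[0,0,0],[0,0,0],1]]'; python3 -m crank '[[[0,0,0],[0,0,0],1]]'
python3 - <<'E'
from h import *
import pickle
k=get_calibration("wrist");im=camera("wrist");cv2.imwrite("pics/w1.png",im[:,:,::-1]);pickle.dump(k,open("w1.pkl","wb"))
print(ctrl.get_state()["tcp_pos"],ctrl.get_state()["t"])
E
```

```text
t: 1.8
tcp_pos: [0.452, -0.2935, 0.2043]
tcp_rot: [0.094, 0.701, 0.094, -0.7]
contact_force: [0.3, 0.5, -0.2]
width: 0.0853
t: 1.9
tcp_pos: [0.4494, -0.2961, 0.2043]
tcp_rot: [-0.093, -0.701, -0.093, 0.701]
contact_force: [-1.4, 0.2, -0.2]
width: 0.0852
[ 0.44875233 -0.29695627  0.20433963] 1.95
```

View pics/w1.png

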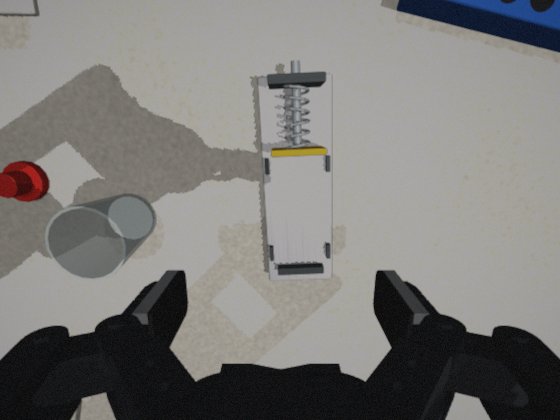

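Run:
```python
from h import *
import pickle
k=pickle.load(open("w1.pkl","rb"));im=cv2.imread("pics/w1.png");hsv=cv2.cvtColor(im,cv2.COLOR_BGR2HSV)
b=hsv[...,2]<75
w=np.zeros_like(b);w[60:285,262:334]=b[60:285,262:334]
n,l,s,c=cv2.connectedComponentsWithStats(w.astype(np.uint8))
g=[]
for i in range(1,n):
    if s[i,4]>20: print(s[i],c[i].round(1))
yl=(hsv[...,0]>18)&(hsv[...,0]<35)&(hsv[...,1]>150);yl[:, :255]=0;yl[:,340:]=0;yl[170:]=0
ys,xs=np.nonzero(yl);print("yellow",xs.min(),xs.max(),ys.min(),ys.max(), [(x,ys[xs==x].min(),ys[xs==x].max()) for x in range(xs.min(),xs.max(),9)])
gs=[c[i] for i in range(1,n) if 40<s[i,4]<150 and 150<c[i][1]<260]
print(len(gs))
gs=sorted(gs,key=lambda p:p[1]); far=sorted(gs[:2],key=lambda p:p[0]);near=sorted(gs[2:],key=lambda p:p[0])
uv=np.array([far[0],far[1],near[0],near[1]])  # left=+y
def f(p):
    cy,sy=np.cos(p[2]),np.sin(p[2]);L=np.array([[.045,p[3]],[.045,-p[3]],[-.05,p[3]],[-.05,-p[3]]])
    W=np.c_[L@np.array([[cy,sy],[-sy,cy]])+p[:2],np.full(4,.024)]
    return (proj(k,W)-uv).ravel()
r=least_squares(f,[.47,-.3,.25,.031]);print("nest",r.x.round(4),np.rad2deg(r.x[2]),r.fun.round(1))
p=r.x;cy,sy=np.cos(p[2]),np.sin(p[2])
def W(a): a=np.array(a);return np.c_[a[:,:2]@np.array([[cy,sy],[-sy,cy]])+p[:2],a[:,2]]
print("pusher pred",proj(k,W([[.057,.025,.06],[.057,-.025,.06]])).round(1).tolist(),"lip",proj(k,W([[-.065,.02,.032],[-.065,-.02,.032]])).round(1).tolist(),"basecorn",proj(k,W([[-.086,.036,.02],[-.086,-.036,.02],[.13,-.036,.02]])).round(1).tolist())
```

```text
[300  73  25   7  70] [312.  76.]
[268  74  57  15 391] [292.   82.4]
[265 159   4  15  52] [266.3 166.4]
[326 243   4  15  43] [327.1 249.5]
[270 246   3  14  38] [271.1 252. ]
[278 263  45  11 426] [300.3 268.2]
yellow 272 325 147 155 [(272, np.int64(150), np.int64(155)), (281, np.int64(148), np.int64(155)), (290, np.int64(149), np.int64(155)), (299, np.int64(149), np.int64(154)), (308, np.int64(147), np.int64(154)), (317, np.int64(147), np.int64(153))]
2Traceback (most recent call last):
  File "<stdin>", line 15, in <module>
IndexError: list index out of range
```

Run:
```python
from h import *
import pickle
k=pickle.load(open("w1.pkl","rb"))
uv=np.array([[266.3,166.4],[327.8,163.3],[271.1,252],[327.1,249.5],[272,156],[326,154],[278,264.5],[322,262.5]])
def f(p,L=None):
    cy,sy=np.cos(p[2]),np.sin(p[2]);L=np.array([[.045,p[3],.024],[.045,-p[3],.024],[-.05,p[3],.024],[-.05,-p[3],.024],[.057,.025,.06],[.057,-.025,.06],[-.065,p[4],.032],[-.065,-p[4],.032]])
    W=np.c_[L[:,:2]@np.array([[cy,sy],[-sy,cy]])+p[:2],L[:,2]]
    return (proj(k,W)-uv).ravel()
r=least_squares(f,[.47,-.3,.25,.031,.022],loss="soft_l1");print("nest",r.x.round(4),np.rad2deg(r.x[2]),r.fun.round(1))
y=np.deg2rad(14)
togo([.565,.03,.25],[0,0,-1],[-np.sin(y),np.cos(y),0])
```

```text
nest [ 0.445  -0.3165  0.3032  0.0309  0.0239] 17.371822295981513 [ 0.2 -1.4 -0.2 -0.8 -0.1  0.3  0.4  0.7 -1.2 -0.3  0.8 -0.6 -0.   3.2
 -0.   3.6]
turn [ 0.017  0.    -0.   ] shift now-axes [-0.0457 -0.2857 -0.1969] shift after-turn axes [-0.0457 -0.2891 -0.1919] world [0.1162 0.327  0.0457]
```

```bash
cat >> h.py <<'E'
def fitxy(obs,x0,ks):
    """obs: list of (cam index, local xyz, uv); fits x,y,yaw"""
    def f(p):
        cy,sy=np.cos(p[2]),np.sin(p[2]);o=[]
        for c,L,uv in obs:
            o.append(proj(ks[c],[[cy*L[0]-sy*L[1]+p[0],sy*L[0]+cy*L[1]+p[1],L[2]]])[0]-uv)
        return np.ravel(o)
    r=least_squares(f,x0,loss="soft_l1");return r.x,f(r.x)
E
python3 - <<'E'
from h import *
import pickle
k=pickle.load(open("w1.pkl","rb"));t=get_calibration("top")
g=.031
o=[(0,(.045,g,.024),(266.3,166.4)),(0,(.045,-g,.024),(327.8,163.3)),(0,(-.05,g,.024),(271.1,252)),(0,(-.05,-g,.024),(327.1,249.5)),(0,(.057,.025,.06),(272,156)),(0,(.057,-.025,.06),(326,154)),(0,(-.065,.022,.02),(278,264)),(0,(-.065,-.022,.02),(322.5,262.5))]
x,r=fitxy(o,[.45,-.31,.3],[k]);print(x.round(4),r.round(1))
# top crop: px=340+u/4.524*..., crop col offset 380
c=lambda u,v:(340+(u-380)*84/380-.5,205+v*84/380-.5)
ot=[(0,(.045,g,.024),c(508,166)),(0,(.045,-g,.024),c(610,135)),(0,(-.05,g,.024),c(560,320)),(0,(-.05,-g,.024),c(661,291)),(0,(.057,.025,.06),c(517,136)),(0,(.057,-.025,.06),c(606,108)),(0,(-.065,.022,.03),c(582,347)),(0,(-.065,-.022,.03),c(664,322))]
x,r=fitxy(ot,[.45,-.31,.3],[t]);print(x.round(4),r.round(1))
E
```

```text
[ 0.4444 -0.3167  0.303 ] [ 0.2 -0.9 -0.1 -0.2 -0.2  0.8  0.4  1.2 -1.2  0.3  0.8  0.   1.7 -0.4
 -3.6 -0.4]
[ 0.4451 -0.3151  0.3205] [-0.3 -0.  -0.7  0.1  0.   0.7  0.1  0.2  1.3 -0.4  0.   0.3  0.9 -0.8
 -1.2 -0.2]
```

```bash
python3 -m crank '[[[0,0,0],[-0.009,-0.041,-0.024],1],[[0,0,0],[-0.009,-0.041,-0.024],1],[[0,0,0],[-0.009,-0.041,-0.024],1],[[0,0,0],[-0.009,-0.041,-0.024],1],[[0,0,0],[-0.009,-0.041,-0.024],1],[[0,0,0],[-0.009,-0.041,-0.024],1],[[0,0,0],[-0.009,-0.040,-0.024],1],[[0,0,0],[0,0,0],1],[[0,0,0],[0,0,0],1]]'
python3 - <<'E'
from h import *
import pickle
k=get_calibration("wrist");im=camera("wrist");cv2.imwrite("pics/w2.png",im[:,:,::-1]);pickle.dump(k,open("w2.pkl","wb"))
hsv=cv2.cvtColor(im,cv2.COLOR_RGB2HSV);m=(hsv[...,0]<20)&(hsv[...,1]>120)&(hsv[...,2]>80)
c,a=corners(m);print(a,c.round(1).tolist());ct=max(cv2.findContours(m.astype(np.uint8),0,2)[0],key=cv2.contourArea)
print(cv2.approxPolyDP(ct,6,True)[:,0].tolist())
E
```

```text
t: 2.85
tcp_pos: [0.5373, 0.0221, 0.2674]
tcp_rot: [0.092, 0.701, 0.092, -0.701]
contact_force: [-0.8, 0.0, 0.4]
width: 0.0856
10316 [[251.0, 42.0], [333.0, 42.0], [333.0, 195.0], [251.0, 195.0]]
[[327, 42], [256, 43], [259, 195], [318, 195], [333, 60]]
```

View pics/w2.png

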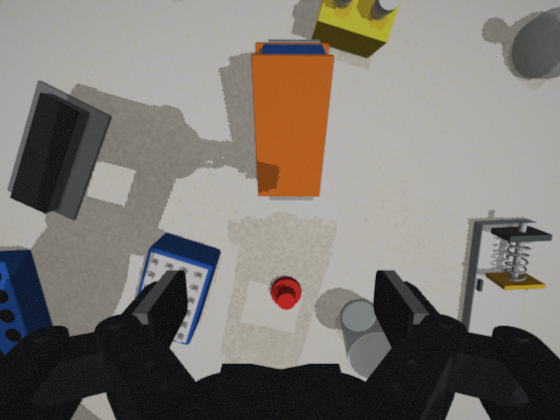

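Run:
```python
from h import *
import pickle
k=pickle.load(open("w2.pkl","rb"));im=cv2.imread("pics/w2.png");hsv=cv2.cvtColor(im,cv2.COLOR_BGR2HSV)
m=(hsv[...,0]<20)&(hsv[...,1]>120)&(hsv[...,2]>50);m[:57]=0;m[230:]=0
ys=np.arange(62,190);L=[];Rr=[]
for y in ys:
    xs=np.nonzero(m[y,240:345])[0]+240;L.append(xs.min()-.5);Rr.append(xs.max()+.5)
l=np.polyfit(ys,L,1);r=np.polyfit(ys,Rr,1);col=m[:,262:315];bot=np.mean([np.nonzero(c)[0].max()+.5 for c in col.T]);
full=cv2.cvtColor(im,cv2.COLOR_BGR2HSV);top=55.
uv=np.array([[np.polyval(l,top),top],[np.polyval(r,top),top],[np.polyval(r,bot),bot],[np.polyval(l,bot),bot]]);print(uv.round(1).tolist())
C=np.array([[65,31,0],[65,-31,0],[-65,-31,0],[-65,31,0]])/1e3
def f(p):
    Rm=R.from_euler("ZY",[p[3],-p[4]]);return (proj(k,Rm.apply(C)+p[:3])-uv).ravel()
for fix in (0,1):
    g=(lambda p:f([*p[:4],np.deg2rad(25)])) if not fix else f
    x0=[.6,.03,.125,.25]+[.436]*fix
    q=least_squares(g,x0);print(q.x.round(4),q.fun.round(1))
t=get_calibration("top");q0=q.x
q=least_squares(lambda p:f([*p[:4],np.deg2rad(25)]),[.6,.03,.125,.25]).x
print("top pred",proj(t,R.from_euler("ZY",[q[3],-np.deg2rad(25)]).apply(C)+q[:3]).round(1).tolist())
```

```text
[[250.8, 55.0], [333.6, 55.0], [318.5, 195.5], [257.9, 195.5]]
[0.6007 0.0304 0.1225 0.2559] [-0.3 -0.1  0.1  0.3  0.4  0.  -0.1 -0.3]
[0.6008 0.0304 0.1217 0.2556 0.4275] [-0.1 -0.2 -0.1  0.3  0.4  0.1 -0.1 -0.2]
top pred [[235.1, 159.9], [260.0, 154.5], [270.8, 205.3], [246.7, 210.7]]
```

```bash
cat >> h.py <<'E'
PS=.256;TI=np.deg2rad(25)
NX=np.array([.4226*np.cos(PS),.4226*np.sin(PS),-.9063]); NY=np.array([-np.sin(PS),np.cos(PS),0]); UP=np.array([.9063*np.cos(PS),.9063*np.sin(PS),.4226])
PT=np.array([.6007,.0304,.1240])
E
python3 - <<'E'
from h import *
togo(PT-NX*.06,NX,NY)
E
```

```text
turn [0.004 0.437 0.001] shift now-axes [ 0.0887  0.0075 -0.0387] shift after-turn axes [0.0968 0.0074 0.0025] world [ 0.0393  0.0026 -0.0888]
```

```bash
python3 -m crank '[[[0,0.146,0],[0,0,0],1],[[0,0.146,0],[0,0,0],1],[[0,0.145,0],[0,0,0],1],[[0,0,0],[0.04,0.003,0.001],1],[[0,0,0],[0.04,0.003,0.001],1],[[0,0,0],[0.017,0.001,0],1],[[0,0,0],[0,0,0],1],[[0,0,0],[0,0,0],1]]'
python3 - <<'E'
from h import *
togo(PT+NX*.018,NX,NY)
im=camera("wrist");cv2.imwrite("pics/w3.png",im[:,:,::-1])
E
```

```text
t: 3.7
tcp_pos: [0.5765, 0.0244, 0.1784]
tcp_rot: [0.069, 0.836, 0.109, -0.533]
contact_force: [-0.3, -0.7, -0.5]
width: 0.0856
turn [0.002 0.001 0.001] shift now-axes [0.0778 0.0004 0.0004] shift after-turn axes [0.0778 0.0003 0.0004] world [ 0.0315  0.0079 -0.0707]
```

View pics/w3.png

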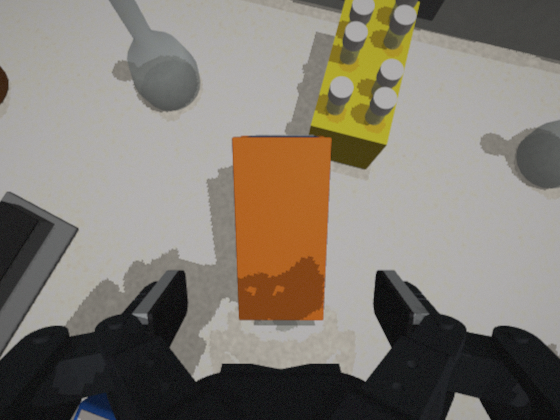

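```bash
python3 -m crank '[[[0,0,0],[0.04,0,0],1],[[0,0,0],[0.028,0,0],1],[[0,0,0],[0.01,0,0],1],[[0,0,0],[0,0,0],1],[[0,0,0],[0,0,0],-1],[[0,0,0],[0,0,0],-1],[[0,0,0],[0,0,0],-1],[[0,0,0],[0,0,0],-1],[[0,0,0],[0,0,0],-1]]'
```

```text
t: 4.65
tcp_pos: [0.6091, 0.0343, 0.11]
tcp_rot: [0.07, 0.837, 0.11, -0.531]
contact_force: [-5.0, -1.9, 8.2]
width: 0.06
```

```bash
python3 -m crank '[[[0,0,0],[0,0,0],-1],[[0,0,0],[-0.003,0,0],-1],[[0,0,0],[-0.004,0,0],-1],[[0,0,0],[-0.008,0,0],-1],[[0,0,0],[-0.02,0,0],-1],[[0,0,0],[-0.03,0,0],-1]]';python3 - <<'E'
from h import *
im=camera("wrist");cv2.imwrite("pics/w4.png",im[:,:,::-1])
E
```

```text
t: 5.25
tcp_pos: [0.5809, 0.0274, 0.1664]
tcp_rot: [0.07, 0.835, 0.11, -0.534]
contact_force: [0.2, -0.6, -0.2]
width: 0.0601
```

View pics/w4.png

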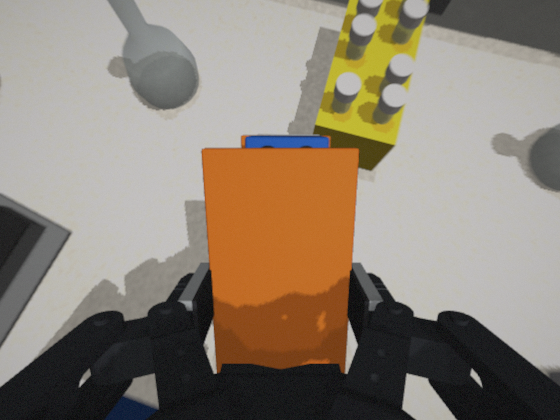

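Run:
```python
from h import *
im=cv2.imread("pics/w2.png");a=cv2.resize(im[75:225,0:120],(480,600),interpolation=cv2.INTER_CUBIC)
t=cv2.imread("pics/top0.png");b=cv2.resize(t[190:265,122:182],(320,400),interpolation=cv2.INTER_CUBIC)
b=np.vstack([b,np.zeros((200,320,3),np.uint8)])
cv2.imwrite("pics/crop2.png",np.clip(np.hstack([a,b]).astype(float)*1.6,0,255).astype(np.uint8))
# plate in tool frame
k=get_calibration("wrist");s=ctrl.get_state();r=rot(s["tcp_rot"])
uv=np.array([[203,150],[358,150],[345.5,372],[217,372]])
C=np.array([[65,31,0],[65,-31,0],[-65,-31,0],[-65,31,0]])/1e3
def f(p): return (proj(k,s["tcp_pos"]+r.apply(np.c_[np.full(4,p[0]),np.r_[p[1]-.031*1,p[1]+.031,p[1]+.031,p[1]-.031]+p[3]*C[:,0],p[2]-C[:,0]]))-uv).ravel()
q=least_squares(f,[-.018,0,0,0]);print(q.x.round(4),q.fun.round(1))
```

```text
[ 0.0064  0.0001  0.0029 -0.0032] [ 10.   -4.8 -10.   -4.8 -10.1   5.9  10.1   6. ]
```

View pics/crop2.png

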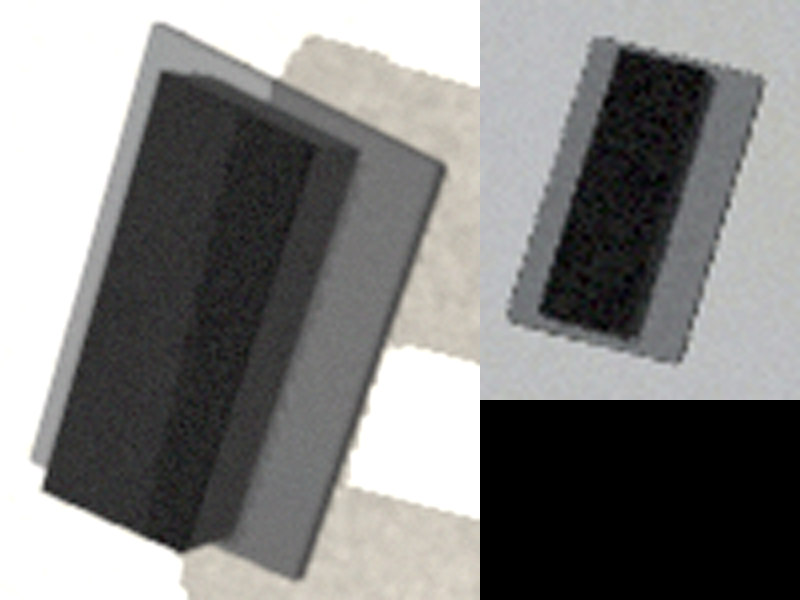

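Run:
```python
from h import *
import pickle
k=pickle.load(open("w2.pkl","rb"));t=get_calibration("top")
w=lambda u,v:(u/4-.5,75+v/4-.5); c=lambda u,v:(122+(u-480)/5.333-.5,190+v/5.333-.5)
B=[(0,(.068,.022,.03),w(162,75)),(0,(.068,-.022,.03),w(318,148)),(0,(-.068,.022,.03),w(43,490)),(0,(-.068,-.022,.03),w(183,550)),
(0,(.075,.045,.006),w(160,22)),(0,(.075,-.045,.006),w(445,165)),(0,(-.075,-.045,.006),w(300,578))]
T=[(1,(.075,.045,.006),c(595,37)),(1,(.075,-.045,.006),c(763,75)),(1,(-.075,-.045,.006),c(680,362)),(1,(-.075,.045,.006),c(510,318)),(1,(.068,.022,.03),c(620,48)),(1,(-.068,.022,.03),c(542,314))]
for o in (B,T,B+T):
    x,r=fitxy(o,[.5,.3,-.2],[k,t]);print(x.round(4),r.round(1))
y=x[2]
R90=np.array([-np.sin(y),np.cos(y),0])
togo([x[0],x[1],.15],[0,0,-1],R90)
print(ctrl.get_state()["joint_pos"])
```

```text
[ 0.5024  0.303  -0.2197] [ 1.  -1.3 -0.  -0.4  0.   0.4  0.2  1.4 -1.2 -1.1  0.4  0.3 -0.7  1.9]
[ 0.503   0.3045 -0.204 ] [-0.3 -0.4  0.3 -0.   0.4  0.2 -0.5  0.6  0.1 -0.1 -0.1 -0.2]
[ 0.5024  0.3032 -0.2176] [ 0.7 -1.4 -0.3 -0.6 -0.   0.4  0.2  1.3 -1.6 -1.1  0.1  0.  -0.7  1.9
  0.6 -0.4  1.1  0.5  0.5  0.6 -0.4  0.5  1.   0.1  0.1 -0.2]
turn [ 0.471 -0.43   0.104] shift now-axes [ 0.0165 -0.2872  0.0131] shift after-turn axes [ 0.0207 -0.2527  0.1365] world [-0.0788  0.2762 -0.0207]
[-0.03853571  0.32103102  2.05562329  0.35675985  0.36466804  0.96299951]
```

```bash
python3 -m crank '[[[0,0,0],[-0.03,0,0],-1],[[0.094,-0.086,0.021],[0,0,0],-1],[[0.094,-0.086,0.021],[0,0,0],-1],[[0.094,-0.086,0.021],[0,0,0],-1],[[0.094,-0.086,0.021],[0,0,0],-1],[[0.094,-0.086,0.021],[0,0,0],-1],[[0,0,0],[0,-0.03,0.038],-1],[[0,0,0],[0,-0.03,0.038],-1],[[0,0,0],[0,-0.03,0.038],-1],[[0,0,0],[0,-0.03,0.02],-1]]'; python3 -m crank '[[[0,0,0],[0,0,0],-1],[[0,0,0],[0,0,0],-1]]';python3 - <<'E'
from h import *
import pickle
k=get_calibration("wrist");pickle.dump(k,open("w5.pkl","wb"))
im=camera("wrist");cv2.imwrite("pics/w5.png",im[:,:,::-1])
y=-.212
togo([.5025,.3035,.15],[0,0,-1],[-np.sin(y),np.cos(y),0])
E
```

```text
t: 6.3
tcp_pos: [0.4589, 0.1694, 0.1924]
tcp_rot: [-0.071, 0.708, -0.069, -0.7]
contact_force: [0.1, 0.0, -1.1]
width: 0.0599
t: 6.5
tcp_pos: [0.4619, 0.1694, 0.193]
tcp_rot: [-0.071, 0.709, -0.068, -0.699]
contact_force: [-0.1, -0.2, -1.1]
width: 0.0599
turn [ 0.014 -0.013  0.005] shift now-axes [ 0.0438 -0.1398 -0.0122] shift after-turn axes [ 0.043  -0.1402 -0.0108] world [ 0.0401  0.1348 -0.043 ]
```

View pics/w5.png

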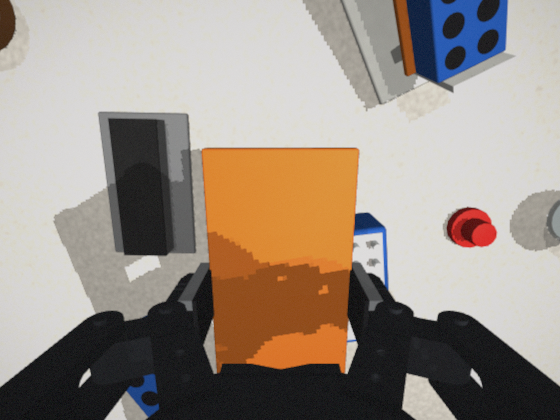

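Run:
```python
from h import *
import pickle
k=pickle.load(open("w5.pkl","rb"));im=cv2.imread("pics/w5.png")
o=[(0,(.075,.045,.006),(98.5,112)),(0,(.075,-.045,.006),(189,113.5)),(0,(-.075,-.045,.006),(195.5,252.5)),(0,(.068,.022,.03),(109,119)),(0,(.068,-.022,.03),(158.5,120.5)),(0,(-.068,.022,.03),(124,254.5)),(0,(-.068,-.022,.03),(166.5,255))]
x,r=fitxy(o,[.5,.3,-.2],[k]);print(x.round(4),r.round(1))
# plate in hand: far corners
s=ctrl.get_state();r=rot(s["tcp_rot"]);print("angle of x axis:",np.arccos(-r.as_matrix()[2,0]))
y=-.214;X=np.array([np.cos(y),np.sin(y),0])
p=np.array([x[0],x[1],0])+.003*X   # plate 3mm behind TCP
togo([p[0],p[1],.075],[0,0,-1],[-np.sin(y),np.cos(y),0])
g=im[250:256,200:360,:].astype(int)
```

```text
[ 0.5014  0.3032 -0.2251] [-0.1 -0.9 -0.1  0.3 -0.2  2.2  0.6 -0.9 -1.4 -1.   0.5  0.7  0.3  1.3]
angle of x axis: 0.014363726733850892
turn [ 0.016 -0.013  0.005] shift now-axes [ 0.1188 -0.1389 -0.0132] shift after-turn axes [ 0.118  -0.1397 -0.0125] world [ 0.0419  0.1338 -0.118 ]
```

```bash
python3 -m crank '[[[0.02,-0.013,0.005],[0,0,0],-1],[[0,0,0],[0,-0.047,-0.004],-1],[[0,0,0],[0,-0.047,-0.004],-1],[[0,0,0],[0.01,-0.046,-0.004],-1],[[0,0,0],[0.04,0,0],-1],[[0,0,0],[0.04,0,0],-1],[[0,0,0],[0.028,0,0],-1],[[0,0,0],[0,0,0],-1],[[0,0,0],[0,0,0],-1]]';python3 - <<'E'
from h import *
y=-.218;X=np.array([np.cos(y),np.sin(y),0])
p=np.array([.502,.3033,.04])+.003*X
togo(p,[0,0,-1],[-np.sin(y),np.cos(y),0])
E
```

```text
t: 7.45
tcp_pos: [0.5051, 0.3023, 0.0747]
tcp_rot: [0.078, -0.702, 0.078, 0.703]
contact_force: [-0.2, -0.1, -0.1]
width: 0.0602
turn [-0.002  0.001 -0.   ] shift now-axes [ 0.0347 -0.0004  0.0002] shift after-turn axes [ 0.0347 -0.0003  0.0003] world [-0.0002  0.0004 -0.0347]
```

```bash
python3 -m crank '[[[0,0,0],[0.025,0,0],-1],[[0,0,0],[0.02,0,0],-1],[[0,0,0],[0.004,0,0],-1],[[0,0,0],[0,0,0],-1]]'; python3 -m crank '[[[0,0,0],[0.002,0,0],-1],[[0,0,0],[0,0,0],-1]]';python3 -m crank '[[[0,0,0],[0.002,0,0],-1],[[0,0,0],[0,0,0],-1]]'
```

```text
t: 7.85
tcp_pos: [0.5054, 0.3031, 0.0269]
tcp_rot: [-0.078, 0.703, -0.077, -0.703]
contact_force: [-0.2, 0.3, -0.7]
width: 0.0602
t: 8.05
tcp_pos: [0.5053, 0.3034, 0.025]
tcp_rot: [-0.078, 0.703, -0.077, -0.702]
contact_force: [1.2, -0.4, -0.7]
width: 0.0603
t: 8.25
tcp_pos: [0.5046, 0.3032, 0.0221]
tcp_rot: [-0.077, 0.703, -0.077, -0.703]
contact_force: [0.3, 0.9, -1.7]
width: 0.0598
```

```bash
python3 -m crank '[[[0,0,0],[0.002,0,0],-1],[[0,0,0],[0,0,0],-1]]';python3 -m crank '[[[0,0,0],[0.001,0,0],-1],[[0,0,0],[0,0,0],-1]]';python3 -m crank '[[[0,0,0],[0.001,0,0],-1],[[0,0,0],[0,0,0],-1]]'
```

```text
t: 8.45
tcp_pos: [0.5043, 0.303, 0.0195]
tcp_rot: [0.077, -0.703, 0.077, 0.703]
contact_force: [0.2, 0.9, -0.7]
width: 0.0605
t: 8.65
tcp_pos: [0.5044, 0.3031, 0.0188]
tcp_rot: [0.077, -0.703, 0.077, 0.703]
contact_force: [-0.6, 0.0, 1.8]
width: 0.0601
t: 8.85
tcp_pos: [0.5045, 0.3031, 0.0187]
tcp_rot: [0.077, -0.703, 0.077, 0.703]
contact_force: [-3.7, -3.2, 10.8]
width: 0.0599
```

```bash
python3 -m crank '[[[0,0,0],[0,0,0],0.6],[[0,0,0],[0,0,0],1],[[0,0,0],[0,0,0],1],[[0,0,0],[0,0,0],1],[[0,0,0],[-0.03,0,0],1],[[0,0,0],[-0.05,0,0],1],[[0,0,0],[-0.05,0,0],1],[[0,0,0],[-0.05,0,0],1],[[0,0,0],[0,0,0],1]]';python3 - <<'E'
from h import *
import pickle
k=get_calibration("wrist");pickle.dump(k,open("w6.pkl","wb"))
im=camera("wrist");cv2.imwrite("pics/w6.png",im[:,:,::-1])
hsv=cv2.cvtColor(im,cv2.COLOR_RGB2HSV);m=(hsv[...,0]<22)&(hsv[...,1]>120)&(hsv[...,2]>50)
m[330:]=0
n,l,s,c=cv2.connectedComponentsWithStats(m.astype(np.uint8))
for i in range(1,n):
    if s[i,4]>800:
        ct=max(cv2.findContours((l==i).astype(np.uint8),0,2)[0],key=cv2.contourArea);print(s[i],cv2.boxPoints(cv2.minAreaRect(ct)).round(1).tolist(),cv2.approxPolyDP(ct,4,True)[:,0].tolist())
E
```

```text
t: 9.75
tcp_pos: [0.5082, 0.3052, 0.205]
tcp_rot: [-0.08, 0.706, -0.074, -0.699]
contact_force: [1.1, -0.5, -0.2]
width: 0.0856
[  32    0  107   66 5401] [[32.0, 0.0], [138.0, 0.0], [138.0, 65.0], [32.0, 65.0]] [[32, 11], [53, 46], [92, 65], [122, 59], [137, 36], [133, 0], [58, 0], [44, 13]]
[ 253  142   64  125 7599] [[253.0, 142.0], [316.0, 142.0], [316.0, 266.0], [253.0, 266.0]] [[253, 143], [256, 263], [313, 265], [316, 143]]
```

Run:
```python
from h import *
import pickle
k=pickle.load(open("w6.pkl","rb"))
o=[(0,(.065,.031,.036),(252.5,142)),(0,(.065,-.031,.036),(316.5,142)),(0,(-.065,-.031,.036),(313.7,266.3)),(0,(-.065,.031,.036),(255.8,266.3))]
x,r=fitxy(o,[.5,.3,-.2],[k]);print(x.round(4),r.round(1))
# next: block in cradle: top = plate top - 6mm along normal
B=PT+NX*.006
togo(B-NX*.08,NX,NY)
togo([.47,.16,.23],NX,NY)
```

```text
[ 0.5018  0.3037 -0.2138] [-0.2 -0.2  0.3 -0.5 -0.   0.4 -0.1  0.4]
turn [-0.468  0.421 -0.099] shift now-axes [ 0.0099  0.2613 -0.1233] shift after-turn axes [0.0056 0.2887 0.0132] world [ 0.0639 -0.2818 -0.0107]
turn [-0.468  0.421 -0.099] shift now-axes [-0.0292  0.1486  0.0043] shift after-turn axes [-0.056   0.1303  0.0532] world [-0.0366 -0.1442  0.0283]
```

View pics/w6.png

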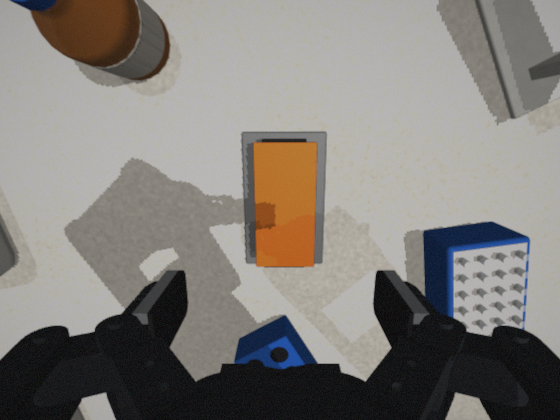

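```bash
python3 -m crank '[[[-0.094,0.084,-0.02],[0,0,0],1],[[-0.094,0.084,-0.02],[0,0,0],1],[[-0.094,0.084,-0.02],[0,0,0],1],[[-0.094,0.084,-0.02],[0,0,0],1],[[-0.092,0.085,-0.019],[0,0,0],1],[[0,0,0],[0.001,0.048,0.002],1],[[0,0,0],[0.001,0.048,0.002],1],[[0,0,0],[0.001,0.048,0.002],1],[[0,0,0],[0.001,0.048,0.002],1],[[0,0,0],[0.001,0.048,0.002],1]]'; python3 -m crank '[[[0,0,0],[0.001,0.048,0.003],1],[[0,0,0],[0,0,0],1],[[0,0,0],[0,0,0],1]]';python3 - <<'E'
from h import *
import pickle
B=PT+NX*.006
togo(B-NX*.08,NX,NY)
k=get_calibration("wrist");pickle.dump(k,open("w7.pkl","wb"))
im=camera("wrist");cv2.imwrite("pics/w7.png",im[:,:,::-1])
C=lambda y:np.array([B+UP*a*.065+NY*b*y for a,b in ((1,1),(1,-1),(-1,-1),(-1,1))])
print("pred block",proj(k,C(.025)).round(1).tolist())
hsv=cv2.cvtColor(im,cv2.COLOR_RGB2HSV);m=(hsv[...,0]>100)&(hsv[...,0]<130)&(hsv[...,1]>120)&(hsv[...,2]>40)
m[:,:200]=0;m[:,360:]=0
n,l,s,c=cv2.connectedComponentsWithStats(m.astype(np.uint8))
for i in range(1,n):
    if s[i,4]>800:
        ct=max(cv2.findContours((l==i).astype(np.uint8),0,2)[0],key=cv2.contourArea);print(s[i],cv2.approxPolyDP(ct,4,True)[:,0].tolist())
for y in (170,200,230,260,290,310):
    xs=np.nonzero(m[y])[0];print(y,xs.min() if len(xs) else 0,xs.max() if len(xs) else 0)
E
```

```text
t: 10.8
tcp_pos: [0.5577, 0.0672, 0.188]
tcp_rot: [0.07, 0.834, 0.107, -0.537]
contact_force: [0.2, 0.7, -0.3]
width: 0.0853
t: 11.1
tcp_pos: [0.5676, 0.0205, 0.1859]
tcp_rot: [0.069, 0.834, 0.106, -0.537]
contact_force: [-0.2, 0.8, 0.3]
width: 0.0853
turn [-0.003  0.01  -0.002] shift now-axes [-0.0034 -0.0012 -0.0051] shift after-turn axes [-0.0033 -0.0012 -0.0052] world [0.0029 0.002  0.0052]
pred block [[240.5, 126.3], [315.9, 126.1], [311.0, 299.6], [247.0, 299.8]]
[ 243  127   73  173 8335] [[243, 128], [249, 298], [308, 299], [315, 128]]
170 244 314
200 245 313
230 246 312
260 247 312
290 249 311
310 0 0
```

```bash
python3 -m crank '[[[-0.003,0.01,-0.002],[0,-0.001,-0.005],1],[[0,0,0],[0.04,0,0],1],[[0,0,0],[0.04,0,0],1],[[0,0,0],[0.016,0,0],1],[[0,0,0],[0,0,0],1],[[0,0,0],[0,0,0],1]]';python3 - <<'E'
from h import *
togo(PT+NX*.035,NX,NY)
E
```

```text
t: 11.75
tcp_pos: [0.6116, 0.036, 0.1025]
tcp_rot: [0.071, 0.837, 0.11, -0.532]
contact_force: [-0.1, -0.2, 0.3]
width: 0.0854
turn [ 0.006 -0.002  0.002] shift now-axes [0.0105 0.0026 0.0018] shift after-turn axes [0.0105 0.0026 0.0017] world [ 0.0034 -0.0018 -0.0102]
```

```bash
python3 -m crank '[[[0.006,-0.002,0.002],[0.01,0.0025,0.002],1],[[0,0,0],[0,0,0],1],[[0,0,0],[0,0,0],-1],[[0,0,0],[0,0,0],-1],[[0,0,0],[0,0,0],-1],[[0,0,0],[0,0,0],-1],[[0,0,0],[0,0,0],-1],[[0,0,0],[0,0,0],-1]]';python3 - <<'E'
from h import *
togo(PT+NX*.035,NX,NY)
E
```

```text
t: 12.55
tcp_pos: [0.6149, 0.0326, 0.0934]
tcp_rot: [0.068, 0.837, 0.106, -0.532]
contact_force: [-3.7, 0.3, 5.4]
width: 0.0489
turn [-0.002 -0.001 -0.002] shift now-axes [ 0.0013 -0.0015  0.0001] shift after-turn axes [ 0.0013 -0.0015  0.0001] world [ 0.0001  0.0016 -0.0012]
```

```bash
python3 -m crank '[[[0,0,0],[-0.003,0,0],-1],[[0,0,0],[-0.006,0,0],-1],[[0,0,0],[-0.012,0,0],-1],[[0,0,0],[-0.025,0,0],-1],[[0,0,0],[-0.035,0,0],-1],[[0,0,0],[-0.035,0,0],-1],[[0,0,0],[0,0,0],-1],[[0,0,0],[0,0,0],-1]]';python3 - <<'E'
from h import *
t=get_calibration("top");print("flask_r",back(t,[(349,137)],.03),"beaker",back(t,[(316,280)],.01))
y=.305;X=np.array([np.cos(y),np.sin(y),0]);Nn=np.array([.4446,-.3162,0])
togo(Nn-.012*X+[0,0,.11],[0,0,-1],[-np.sin(y),np.cos(y),0])
k=get_calibration("wrist");im=camera("wrist");cv2.imwrite("pics/w8.png",im[:,:,::-1])
hsv=cv2.cvtColor(im,cv2.COLOR_RGB2HSV);m=(hsv[...,0]>100)&(hsv[...,0]<130)&(hsv[...,1]>120)&(hsv[...,2]>30)
m[:,:180]=0;m[:,380:]=0
for r_ in range(120,390,15):
    xs=np.nonzero(m[r_])[0];print(r_,(xs.min(),xs.max(),len(xs)) if len(xs) else 0,end=" ")
E
```

```text
t: 13.35
tcp_pos: [0.5673, 0.0203, 0.1983]
tcp_rot: [0.068, 0.837, 0.106, -0.532]
contact_force: [-0.4, 0.7, -4.2]
width: 0.0492
flask_r [[ 0.76329007 -0.22238364  0.03      ]] beaker [[ 0.37341226 -0.13822452  0.01      ]]
turn [-0.051 -0.438 -0.012] shift now-axes [-0.011   0.2955  0.2324] shift after-turn axes [0.0883 0.2841 0.2301] world [-0.1342 -0.3401 -0.0883]
120 0 135 0 150 (np.int64(211), np.int64(349), 139) 165 (np.int64(212), np.int64(348), 75) 180 (np.int64(213), np.int64(347), 55) 195 (np.int64(214), np.int64(346), 95) 210 (np.int64(215), np.int64(345), 131) 225 (np.int64(216), np.int64(344), 61) 240 (np.int64(217), np.int64(343), 57) 255 (np.int64(218), np.int64(342), 125) 270 (np.int64(218), np.int64(342), 80) 285 (np.int64(219), np.int64(341), 51) 300 (np.int64(220), np.int64(340), 121) 315 (np.int64(221), np.int64(339), 87) 330 (np.int64(221), np.int64(339), 51) 345 (np.int64(223), np.int64(337), 115) 360 (np.int64(224), np.int64(336), 68) 375 0
```

```bash
python3 - <<'E'
from h import *
im=cv2.imread("pics/w8.png");hsv=cv2.cvtColor(im,cv2.COLOR_BGR2HSV)
m=(hsv[...,0]>100)&(hsv[...,0]<130)&(hsv[...,1]>120)&(hsv[...,2]>30)
r=[np.nonzero(m[120:180,c])[0].min()+120 for c in range(220,340,10)];print(r)
k=get_calibration("wrist");s=ctrl.get_state();rr=rot(s["tcp_rot"])
for z in (-.07,-.065,-.06):print(z,proj(k,s["tcp_pos"]+rr.apply([[-.027,-.025,z],[-.027,.025,z]])).round(1).tolist())
E
python3 -m crank '[[[-0.01,-0.088,-0.002],[0,0,0],-1],[[-0.01,-0.088,-0.002],[0,0,0],-1],[[-0.01,-0.088,-0.002],[0,0,0],-1],[[-0.01,-0.087,-0.003],[0,0,0],-1],[[-0.011,-0.087,-0.003],[0,0,0],-1],[[0,0,0],[0,0.036,0.029],-1],[[0,0,0],[0,0.036,0.029],-1],[[0,0,0],[0,0.036,0.029],-1],[[0,0,0],[0,0.036,0.029],-1],[[0,0,0],[0,0.036,0.029],-1]]'
python3 -m crank '[[[0,0,0],[0,0.036,0.029],-1],[[0,0,0],[0,0.036,0.029],-1],[[0,0,0],[0.0,0.032,0.027],-1],[[0,0,0],[0.04,0,0],-1],[[0,0,0],[0.03,0,0],-1],[[0,0,0],[0,0,0],-1],[[0,0,0],[0,0,0],-1],[[0,0,0],[0,0,0],-1]]';python3 - <<'E'
from h import *
y=.305;X=np.array([np.cos(y),np.sin(y),0]);Nn=np.array([.4446,-.3162,0])
togo(Nn-.012*X+[0,0,.11],[0,0,-1],[-np.sin(y),np.cos(y),0])
im=camera("wrist");cv2.imwrite("pics/w9.png",im[:,:,::-1])
E
```

```text
[np.int64(142), np.int64(141), np.int64(141), np.int64(141), np.int64(141), np.int64(141), np.int64(141), np.int64(141), np.int64(141), np.int64(141), np.int64(140), np.int64(140)]
-0.07 [[209.7, 127.0], [352.4, 126.9]]
-0.065 [[210.6, 141.7], [351.5, 141.6]]
-0.06 [[211.4, 156.0], [350.6, 155.9]]
t: 14.4
tcp_pos: [0.4823, -0.1959, 0.1959]
tcp_rot: [-0.107, -0.698, -0.108, 0.7]
contact_force: [0.6, 0.0, -3.6]
width: 0.0491
t: 15.2
tcp_pos: [0.4344, -0.3198, 0.1288]
tcp_rot: [-0.108, -0.699, -0.107, 0.699]
contact_force: [-0.2, -0.7, -3.8]
width: 0.0488
turn [ 0.001  0.    -0.001] shift now-axes [ 0.0188 -0.0004  0.0012] shift after-turn axes [ 0.0188 -0.0004  0.0012] world [-0.0013  0.     -0.0188]
```

Run:
```python
from h import *
im=cv2.imread("pics/w9.png");hsv=cv2.cvtColor(im,cv2.COLOR_BGR2HSV);k=get_calibration("wrist")
yl=(hsv[...,0]>18)&(hsv[...,0]<35)&(hsv[...,1]>150)&(hsv[...,2]>60);yl[:60]=0;yl[180:]=0;yl[:,:200]=0;yl[:,360:]=0
ys,xs=np.nonzero(yl);print(len(xs),xs.min(),xs.max(),ys.min(),ys.max()) if len(xs) else print(0)
y=.305;X=np.array([np.cos(y),np.sin(y),0]);Y=np.array([-np.sin(y),np.cos(y),0]);Nn=np.array([.4446,-.3162,0])
P=lambda a,b,z:Nn+a*X+b*Y+[0,0,z]
print(proj(k,[P(.057,.025,.06),P(.057,-.025,.06),P(.118,.03,.056),P(.118,-.03,.056),P(.13,.036,.02),P(.13,-.036,.02)]).round(1).tolist())
d=(hsv[...,2]<75);d[:20]=0;d[135:]=0;d[:,:220]=0;d[:,:220]=0;d[:,350:]=0
n,l,s,c=cv2.connectedComponentsWithStats(d.astype(np.uint8));print([(s[i].tolist(),c[i].round(1).tolist()) for i in range(1,n) if s[i,4]>40])
cv2.imwrite("pics/w9c.png",cv2.resize(im[20:260,150:410],(780,600)[:2]))
```

```text
661 243 318 123 131
[[241.1, 131.7], [318.5, 131.8], [230.2, 26.9], [329.4, 27.0], [228.6, 23.5], [330.9, 23.6]]
[([241, 27, 80, 16, 884], [279.8, 33.2])]
```

View pics/w9c.png

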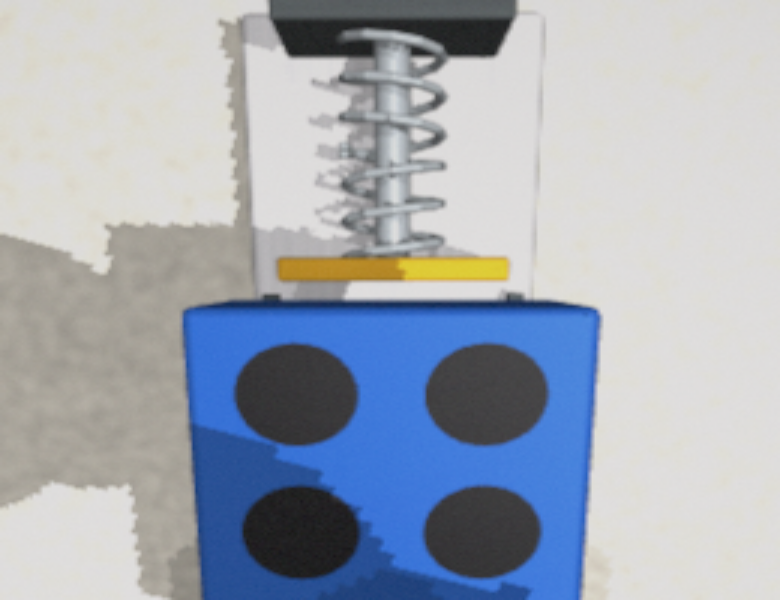

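```bash
python3 -m crank '[[[0,0,0],[0.03,0,0.004],-1],[[0,0,0],[0.03,0,0],-1],[[0,0,0],[0.02,0,0],-1],[[0,0,0],[0.006,0,0],-1],[[0,0,0],[0,0,0],-1],[[0,0,0],[0,0,0],-1]]';python3 - <<'E'
from h import *
y=.305;X=np.array([np.cos(y),np.sin(y),0]);Nn=np.array([.4446,-.3162,0])
togo(Nn+.005*X+[0,0,.041],[0,0,-1],[-np.sin(y),np.cos(y),0])
E
```

```text
t: 15.85
tcp_pos: [0.4305, -0.3214, 0.0434]
tcp_rot: [0.108, 0.699, 0.107, -0.699]
contact_force: [-0.0, -0.1, -3.7]
width: 0.0494
turn [ 0.001  0.    -0.002] shift now-axes [ 0.0024 -0.0007 -0.02  ] shift after-turn axes [ 0.0024 -0.0007 -0.02  ] world [ 0.0189  0.0067 -0.0024]
```

```bash
python3 -m crank '[[[0,0,0],[0.001,0,-0.004],-1],[[0,0,0],[0,0,-0.004],-1],[[0,0,0],[0,0,-0.004],-1],[[0,0,0],[0,0,0],-1]]'; python3 -m crank '[[[0,0,0],[0,0,-0.004],-1],[[0,0,0],[0,0,-0.004],-1],[[0,0,0],[0,0,0],-1],[[0,0,0],[0,0,0],-1]]';python3 - <<'E'
from h import *
y=.305;X=np.array([np.cos(y),np.sin(y),0]);Nn=np.array([.4446,-.3162,0])
togo(Nn+.005*X+[0,0,.028],[0,0,-1],[-np.sin(y),np.cos(y),0])
print(rot([np.cos(y/2),0,0,np.sin(y/2)]).inv().apply(ctrl.get_state()["contact_force"]))
E
```

```text
t: 16.25
tcp_pos: [0.4415, -0.3173, 0.0415]
tcp_rot: [-0.108, -0.699, -0.108, 0.699]
contact_force: [-2.5, -1.7, -1.6]
width: 0.0491
t: 16.65
tcp_pos: [0.4483, -0.3147, 0.0409]
tcp_rot: [-0.107, -0.698, -0.108, 0.7]
contact_force: [-5.3, -2.6, 0.0]
width: 0.049
turn [0.    0.002 0.001] shift now-axes [ 0.0129  0.0004 -0.001 ] shift after-turn axes [ 0.0129  0.0003 -0.001 ] world [ 0.001  -0.     -0.0129]
[-5.87736672e+00 -9.12405294e-01  7.06064062e-04]
```

```bash
python3 -m crank '[[[0,0,0],[0.003,0,-0.001],-1],[[0,0,0],[0.003,0,0],-1],[[0,0,0],[0,0,0],-1]]'; python3 -m crank '[[[0,0,0],[0.003,0,0],-1],[[0,0,0],[0.002,0,0],-1],[[0,0,0],[0,0,0],-1]]'
```

```text
t: 16.95
tcp_pos: [0.4488, -0.3142, 0.0345]
tcp_rot: [-0.107, -0.698, -0.108, 0.7]
contact_force: [-4.2, -0.7, -2.5]
width: 0.0491
t: 17.25
tcp_pos: [0.4488, -0.3142, 0.0296]
tcp_rot: [-0.107, -0.698, -0.108, 0.7]
contact_force: [-4.9, -1.4, -3.3]
width: 0.049
```

```bash
python3 -m crank '[[[0,0,0],[0.002,0,0],-1],[[0,0,0],[0.001,0,0],-1],[[0,0,0],[0,0,0],-1]]'; python3 -m crank '[[[0,0,0],[0.001,0,0],-1],[[0,0,0],[0,0,0],-1]]';python3 -m crank '[[[0,0,0],[0.001,0,0],-1],[[0,0,0],[0,0,0],-1]]'
```

```text
t: 17.55
tcp_pos: [0.4489, -0.3142, 0.0267]
tcp_rot: [-0.107, -0.698, -0.108, 0.7]
contact_force: [-4.1, -2.3, -1.9]
width: 0.049
t: 17.75
tcp_pos: [0.4489, -0.3143, 0.0257]
tcp_rot: [-0.107, -0.698, -0.108, 0.7]
contact_force: [-5.1, -1.3, -1.7]
width: 0.0488
t: 17.95
tcp_pos: [0.449, -0.3143, 0.0248]
tcp_rot: [-0.107, -0.698, -0.108, 0.7]
contact_force: [-5.1, -2.0, -1.9]
width: 0.0489
```

```bash
python3 -m crank '[[[0,0,0],[0.001,0,0],-1],[[0,0,0],[0,0,0],-1]]'; python3 -m crank '[[[0,0,0],[0.001,0,0],-1],[[0,0,0],[0,0,0],-1]]'
```

```text
t: 18.15
tcp_pos: [0.449, -0.3143, 0.0238]
tcp_rot: [-0.107, -0.698, -0.108, 0.7]
contact_force: [-5.0, -1.3, -0.8]
width: 0.049
t: 18.35
tcp_pos: [0.449, -0.3143, 0.0235]
tcp_rot: [-0.107, -0.698, -0.108, 0.7]
contact_force: [-6.7, -1.1, 7.0]
width: 0.0491
```

```bash
python3 -m crank '[[[0,0,0],[-0.0005,0,0.002],-1],[[0,0,0],[0,0,0.002],-1],[[0,0,0],[0,0,0],-1],[[0,0,0],[0,0,0],0.4],[[0,0,0],[0,0,0],1],[[0,0,0],[0,0,0],1],[[0,0,0],[0,0,0],1],[[0,0,0],[0,0,0],1]]';python3 -m crank '[[[0,0,0],[-0.03,0,0],1],[[0,0,0],[-0.05,0,0],1],[[0,0,0],[-0.05,0,0],1],[[0,0,0],[-0.05,0,0],1],[[0,0,0],[0,0,0],1],[[0,0,0],[0,0,0],1]]';python3 - <<'E'
from h import *
im=camera("wrist");cv2.imwrite("pics/w10.png",im[:,:,::-1])
hsv=cv2.cvtColor(im,cv2.COLOR_BGR2HSV);k=get_calibration("wrist")
hsv=cv2.cvtColor(im,cv2.COLOR_RGB2HSV)
m=(hsv[...,0]>100)&(hsv[...,0]<130)&(hsv[...,1]>120)&(hsv[...,2]>40);m[:,:200]=0;m[:,360:]=0
n,l,s,c=cv2.connectedComponentsWithStats(m.astype(np.uint8));
for i in range(1,n):
    if s[i,4]>800:
        ct=max(cv2.findContours((l==i).astype(np.uint8),0,2)[0],key=cv2.contourArea);print(s[i],cv2.approxPolyDP(ct,4,True)[:,0].tolist())
y=.305;X=np.array([np.cos(y),np.sin(y),0]);Y=np.array([-np.sin(y),np.cos(y),0]);Nn=np.array([.4446,-.3162,0])
P=lambda a,b,z:Nn+a*X+b*Y+[0,0,z]
print(proj(k,[P(a*.065,b*.025,z) for z in (.052,) for a,b in ((1,1),(1,-1),(-1,-1),(-1,1))]).round(1).tolist())
print("pusher edge",proj(k,[P(.065,.025,.06),P(.065,-.025,.06)]).round(1).tolist())
yl=(hsv[...,0]>18)&(hsv[...,0]<35)&(hsv[...,1]>150)&(hsv[...,2]>60);yl[:,:200]=0;yl[:,360:]=0
ys,xs=np.nonzero(yl);print(len(xs),xs.min(),xs.max(),ys.min(),ys.max())
print(ctrl.get_state()["t"])
E
```

```text
t: 19.15
tcp_pos: [0.4459, -0.3157, 0.0236]
tcp_rot: [-0.108, -0.699, -0.107, 0.699]
contact_force: [-0.2, 0.5, -0.5]
width: 0.0854
t: 19.75
tcp_pos: [0.4465, -0.316, 0.2049]
tcp_rot: [0.108, 0.699, 0.107, -0.699]
contact_force: [-0.3, 1.0, -0.5]
width: 0.0853
[ 252  138   54  130 4705] [[252, 138], [256, 267], [302, 267], [305, 138]]
[[253.4, 135.1], [309.0, 135.1], [305.8, 267.9], [256.4, 267.9]]
pusher edge [[252.6, 135.3], [309.8, 135.3]]
334 252 307 131 136
19.8
```

Run:
```python
from h import *
L=PT+NX*.038;print(L)
togo(L-NX*.10,NX,NY)
```

```text
[0.61623545 0.0344663  0.0895606 ]
turn [0.048 0.438 0.011] shift now-axes [ 0.0229 -0.2844 -0.2258] shift after-turn axes [ 0.1103 -0.2952 -0.1819] world [ 0.1298  0.3391 -0.023 ]
```

```bash
python3 -m crank '[[[0,0,0],[0,-0.036,-0.028],1],[[0,0,0],[0,-0.036,-0.028],1],[[0,0,0],[0,-0.036,-0.028],1],[[0,0,0],[0,-0.036,-0.028],1],[[0,0,0],[0,-0.036,-0.028],1],[[0,0,0],[0,-0.036,-0.028],1],[[0,0,0],[0,-0.036,-0.028],1],[[0.012,0.11,0.003],[0,-0.016,-0.015],1],[[0.012,0.11,0.003],[0,-0.008,-0.008],1],[[0.012,0.11,0.003],[0,0,0],1]]'; python3 -m crank '[[[0.012,0.108,0.002],[0,0,0],1],[[0,0,0],[0,0,0],1],[[0,0,0],[0,0,0],1]]';python3 - <<'E'
from h import *
L=PT+NX*.038
togo(L-NX*.08,NX,NY)
k=get_calibration("wrist");im=camera("wrist");cv2.imwrite("pics/w11.png",im[:,:,::-1])
print("pred",proj(k,[L+UP*a*.065+NY*b*.031 for a,b in ((1,1),(1,-1),(-1,-1),(-1,1))]).round(1).tolist())
hsv=cv2.cvtColor(im,cv2.COLOR_RGB2HSV);m=(hsv[...,0]<22)&(hsv[...,1]>120)&(hsv[...,2]>50);m[:,:200]=0;m[:,360:]=0
n,l,s,c=cv2.connectedComponentsWithStats(m.astype(np.uint8))
for i in range(1,n):
    if s[i,4]>800:
        ct=max(cv2.findContours((l==i).astype(np.uint8),0,2)[0],key=cv2.contourArea);print(s[i],cv2.approxPolyDP(ct,4,True)[:,0].tolist())
E
```

```text
t: 20.8
tcp_pos: [0.5715, 0.015, 0.2021]
tcp_rot: [0.079, 0.806, 0.109, -0.576]
contact_force: [-0.3, 0.7, -0.2]
width: 0.0851
t: 21.1
tcp_pos: [0.571, 0.0132, 0.2027]
tcp_rot: [0.068, 0.835, 0.108, -0.535]
contact_force: [1.1, 0.2, 0.2]
width: 0.0855
turn [-0.     0.005  0.001] shift now-axes [ 0.0433 -0.009   0.003 ] shift after-turn axes [ 0.0433 -0.0091  0.0032] world [ 0.0126  0.0127 -0.0406]
pred [[231.4, 137.7], [307.5, 137.7], [304.2, 282.0], [237.5, 282.0]]
[  233   137    76   145 10194] [[307, 137], [233, 139], [239, 281], [304, 281]]
```

```bash
python3 -m crank '[[[0,0.005,0.001],[0.04,-0.008,0.003],1],[[0,0,0],[0.035,0,0],1],[[0,0,0],[0.022,0,0],1],[[0,0,0],[0,0,0],1],[[0,0,0],[0,0,0],1]]';python3 - <<'E'
from h import *
togo(PT+NX*(.038+.0145),NX,NY)
E
```

```text
t: 21.65
tcp_pos: [0.6077, 0.0311, 0.1149]
tcp_rot: [0.069, 0.838, 0.108, -0.531]
contact_force: [0.4, 0.8, -0.3]
width: 0.0852
turn [ 0.001 -0.004  0.   ] shift now-axes [ 0.0413 -0.0011  0.0026] shift after-turn axes [ 0.0413 -0.0011  0.0024] world [ 0.0145  0.0049 -0.0385]
```

```bash
python3 -m crank '[[[0,0,0],[0.025,0,0.0025],1],[[0,0,0],[0.016,0,0],1],[[0,0,0],[0,0,0],1],[[0,0,0],[0,0,0],1],[[0,0,0],[0,0,0],-1],[[0,0,0],[0,0,0],-1],[[0,0,0],[0,0,0],-1],[[0,0,0],[0,0,0],-1],[[0,0,0],[0,0,0],-1],[[0,0,0],[0,0,0],-1]]';python3 - <<'E'
from h import *
togo(PT+NX*(.038+.0145),NX,NY)
E
```

```text
t: 22.65
tcp_pos: [0.6221, 0.0345, 0.0787]
tcp_rot: [0.069, 0.838, 0.108, -0.53]
contact_force: [-4.4, -1.7, 10.6]
width: 0.0598
turn [ 0.001 -0.007 -0.001] shift now-axes [ 0.0022 -0.0014  0.0006] shift after-turn axes [ 0.0022 -0.0014  0.0006] world [ 0.      0.0015 -0.0023]
```

```bash
python3 -m crank '[[[0,0,0],[-0.003,0,0],-1],[[0,0,0],[-0.006,0,0],-1],[[0,0,0],[-0.012,0,0],-1],[[0,0,0],[-0.025,0,0],-1],[[0,0,0],[-0.035,0,0],-1],[[0,0,0],[-0.035,0,0],-1],[[0,0,0],[0,0,0],-1],[[0,0,0],[0,0,0],-1]]';python3 - <<'E'
from h import *
k=get_calibration("wrist");im=camera("wrist");cv2.imwrite("pics/w12.png",im[:,:,::-1])
hsv=cv2.cvtColor(im,cv2.COLOR_RGB2HSV);m=(hsv[...,0]<22)&(hsv[...,1]>120)&(hsv[...,2]>50);m[:,:180]=0;m[:,380:]=0
print([ (r,np.nonzero(m[r])[0].min(),np.nonzero(m[r])[0].max()) for r in (165,200,230,250,345,360)])
print([np.nonzero(m[100:200,c])[0].min()+100 for c in range(215,350,15)])
s=ctrl.get_state();rr=rot(s["tcp_rot"])
print(proj(k,s["tcp_pos"]+rr.apply([[-.0125,a*.031,z] for z in (-.065,-.06) for a in (-1,1)])).round(1).tolist())
y=-.216;X=np.array([np.cos(y),np.sin(y),0])
togo([.5018,.3037,.12],[0,0,-1],[-np.sin(y),np.cos(y),0])
E
```

```text
t: 23.45
tcp_pos: [0.574, 0.022, 0.1829]
tcp_rot: [0.069, 0.838, 0.107, -0.53]
contact_force: [0.2, 0.4, -0.5]
width: 0.0599
[(165, np.int64(206), np.int64(356)), (200, np.int64(208), np.int64(352)), (230, np.int64(210), np.int64(351)), (250, np.int64(211), np.int64(349)), (345, np.int64(217), np.int64(343)), (360, np.int64(218), np.int64(342))]
[np.int64(142), np.int64(142), np.int64(142), np.int64(142), np.int64(142), np.int64(142), np.int64(142), np.int64(142), np.int64(142)]
[[203.5, 141.7], [357.6, 141.6], [204.3, 154.3], [356.7, 154.3]]
turn [ 0.464 -0.434  0.103] shift now-axes [ 0.0564 -0.2907  0.0248] shift after-turn axes [ 0.0619 -0.2596  0.1306] world [-0.0719  0.2816 -0.0619]
```

```bash
python3 -m crank '[[[0,0,0],[-0.02,0,0],-1],[[0.093,-0.087,0.021],[0,0,0],-1],[[0.093,-0.087,0.021],[0,0,0],-1],[[0.093,-0.087,0.021],[0,0,0],-1],[[0.093,-0.087,0.02],[0,0,0],-1],[[0.092,-0.086,0.02],[0,0,0],-1],[[0,0,0],[0,-0.043,0.023],-1],[[0,0,0],[0,-0.043,0.023],-1],[[0,0,0],[0,-0.043,0.023],-1],[[0,0,0],[0,-0.043,0.023],-1]]'; python3 -m crank '[[[0,0,0],[0,-0.043,0.015],-1],[[0,0,0],[0.03,-0.043,0.013],-1],[[0,0,0],[0.03,0,0],-1],[[0,0,0],[0,0,0],-1],[[0,0,0],[0,0,0],-1]]';python3 - <<'E'
from h import *
y=-.216
togo([.5019,.3037,.05],[0,0,-1],[-np.sin(y),np.cos(y),0])
E
```

```text
t: 24.5
tcp_pos: [0.508, 0.2091, 0.1976]
tcp_rot: [-0.071, 0.708, -0.068, -0.699]
contact_force: [1.5, 0.4, -1.1]
width: 0.0598
t: 25.0
tcp_pos: [0.4989, 0.2936, 0.1405]
tcp_rot: [-0.071, 0.708, -0.069, -0.7]
contact_force: [0.9, 0.0, -1.3]
width: 0.0595
turn [ 0.019 -0.011  0.004] shift now-axes [ 0.0905 -0.0102  0.0001] shift after-turn axes [ 0.0905 -0.0105 -0.0007] world [ 0.003   0.0101 -0.0905]
```

```bash
python3 -m crank '[[[0.019,-0.011,0.004],[0,0,0],-1],[[0,0,0],[0.03,-0.0105,-0.0007],-1],[[0,0,0],[0.04,0,0],-1],[[0,0,0],[0.018,0,0],-1],[[0,0,0],[0,0,0],-1],[[0,0,0],[0,0,0],-1],[[0,0,0],[0,0,0],-1]]';python3 - <<'E'
from h import *
y=-.216
togo([.5019,.3037,.032],[0,0,-1],[-np.sin(y),np.cos(y),0])
E
```

```text
t: 25.7
tcp_pos: [0.5046, 0.3048, 0.056]
tcp_rot: [-0.078, 0.705, -0.075, -0.701]
contact_force: [-0.3, 0.3, -1.0]
width: 0.06
turn [-0.001 -0.005  0.005] shift now-axes [0.024  0.0017 0.0025] shift after-turn axes [0.024  0.0016 0.0024] world [-0.0027 -0.0011 -0.024 ]
```

```bash
python3 -m crank '[[[0,-0.005,0.005],[0.014,0.0016,0.0024],-1],[[0,0,0],[0,0,0],-1],[[0,0,0],[0,0,0],-1],[[0,0,0],[0,0,0],-1]]';python3 - <<'E'
from h import *
y=-.216
togo([.5019,.3037,.032],[0,0,-1],[-np.sin(y),np.cos(y),0])
E
```

```text
t: 26.1
tcp_pos: [0.5004, 0.3035, 0.0401]
tcp_rot: [0.075, -0.702, 0.077, 0.704]
contact_force: [-0.1, 0.3, -0.4]
width: 0.0599
turn [-0.     0.002 -0.002] shift now-axes [ 0.0081 -0.0006 -0.0015] shift after-turn axes [ 0.0081 -0.0005 -0.0014] world [ 0.0015  0.0002 -0.0081]
```

```bash
python3 -m crank '[[[0,0,0],[0.006,-0.0005,-0.001],-1],[[0,0,0],[0,0,0],-1],[[0,0,0],[0,0,0],-1]]';python3 -m crank '[[[0,0,0],[0.002,0,0],-1],[[0,0,0],[0,0,0],-1]]';python3 -m crank '[[[0,0,0],[0.001,0,0],-1],[[0,0,0],[0,0,0],-1]]'
python3 - <<'E'
from h import *
y=-.216
togo([.5019,.3037,.032],[0,0,-1],[-np.sin(y),np.cos(y),0])
E
```

```text
t: 26.4
tcp_pos: [0.5013, 0.3036, 0.0337]
tcp_rot: [0.075, -0.702, 0.077, 0.704]
contact_force: [0.4, -0.3, -0.9]
width: 0.0597
t: 26.6
tcp_pos: [0.5013, 0.3036, 0.0318]
tcp_rot: [0.075, -0.702, 0.077, 0.704]
contact_force: [-0.5, 0.7, -1.6]
width: 0.0601
t: 26.8
tcp_pos: [0.5015, 0.3037, 0.0312]
tcp_rot: [0.076, -0.702, 0.077, 0.704]
contact_force: [-0.9, 0.4, 1.5]
width: 0.0595
turn [-0.     0.002 -0.002] shift now-axes [-0.0008 -0.0001 -0.0004] shift after-turn axes [-0.0008 -0.0001 -0.0004] world [0.0004 0.     0.0008]
```

```bash
python3 -m crank '[[[0,0,0],[0.0007,0,0],-1],[[0,0,0],[0,0,0],-1]]'; python3 -m crank '[[[0,0,0],[0,0,0],0.6],[[0,0,0],[0,0,0],1],[[0,0,0],[0,0,0],1],[[0,0,0],[0,0,0],1],[[0,0,0],[-0.03,0,0],1],[[0,0,0],[-0.05,0,0],1],[[0,0,0],[-0.05,0,0],1],[[0,0,0],[-0.05,0,0],1],[[0,0,0],[0,0,0],1],[[0,0,0],[0,0,0],1]]';python3 - <<'E'
from h import *
k=get_calibration("wrist");im=camera("wrist");cv2.imwrite("pics/w13.png",im[:,:,::-1])
hsv=cv2.cvtColor(im,cv2.COLOR_RGB2HSV);m=(hsv[...,0]<22)&(hsv[...,1]>120)&(hsv[...,2]>50);m[330:]=0;m[:,:200]=0;m[:,360:]=0
ct=max(cv2.findContours(m.astype(np.uint8),0,2)[0],key=cv2.contourArea);a=cv2.approxPolyDP(ct,4,True)[:,0];print(a.tolist())
uv=[(a[:,0].min(),a[:,1].min())]
for z in (.042,):
    q=sorted(a.tolist(),key=lambda p:p[1]);f=sorted(q[:2]);n=sorted(q[-2:])
    o=[(0,(.065,.031,z),(f[0][0]-.5,f[0][1]-.5)),(0,(.065,-.031,z),(f[1][0]+.5,f[1][1]-.5)),(0,(-.065,.031,z),(n[0][0]-.5,n[0][1]+.5)),(0,(-.065,-.031,z),(n[1][0]+.5,n[1][1]+.5))]
    x,r=fitxy(o,[.5,.3,-.2],[k]);print(x.round(4),r.round(1))
# final composite: wrist crop + side + top
sd=camera("side")[:,:,::-1];tp=camera("top")[:,:,::-1]
A=cv2.resize(im[:,:,::-1][100:300,180:400],(440,400),interpolation=cv2.INTER_CUBIC)
Bt=cv2.resize(sd[110:310,130:400],(360,267),interpolation=cv2.INTER_CUBIC);Ct=cv2.resize(tp[80:350,80:480],(360,243))
out=np.zeros((510,800,3),np.uint8);out[:400,:440]=A;out[:267,440:]=Bt;out[267:,440:]=np.clip(Ct.astype(int)*1.4,0,255)
cv2.imwrite("pics/final.png",out);print(ctrl.get_state()["t"])
E
```

```text
t: 27.0
tcp_pos: [0.5016, 0.3039, 0.0308]
tcp_rot: [0.076, -0.702, 0.077, 0.704]
contact_force: [-1.9, -0.4, 5.8]
width: 0.06
t: 28.0
tcp_pos: [0.5024, 0.3043, 0.2117]
tcp_rot: [-0.076, 0.703, -0.076, -0.703]
contact_force: [-0.7, 0.7, -0.3]
width: 0.0851
[[250, 135], [253, 259], [309, 260], [313, 137]]
[ 0.5012  0.3036 -0.2232] [-0.2  0.1  0.7 -1.5 -0.7  1.   0.3  0.3]
28.15
```

View pics/final.png

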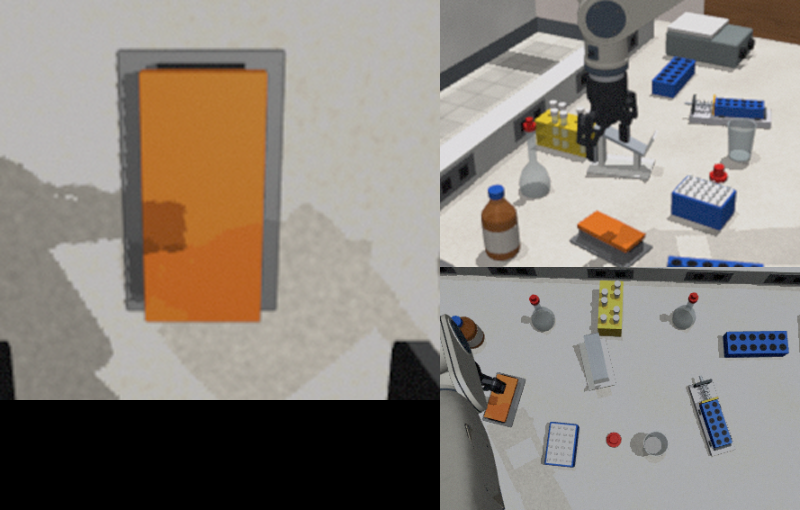

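```bash
python3 -c "
from plant import workorder;print(workorder.close_job())"
```

```text
the job is handed in; nothing more can be done
None
```

The job is done and handed in at about 28 s of the 70 s. I moved the upper spacer to the stand first, then loaded the block into the nest, then set the lower spacer on the pile.

**Spacer pile:** the upper spacer measured (0.5018, 0.3037) with yaw −0.214, and the lower one on top of it measured (0.5012, 0.3036) with yaw −0.223. My combined estimate for the stand was about (0.502, 0.303) with yaw −0.218. So the two plates agree with each other and with the stand to about 1 mm and 0.5°, which is about what the measurement can resolve.

**Block:** it was pressed in at about 5 N, which matches roughly 13 mm of pusher travel. It was lowered until it touched the floor, then released. The picture afterwards shows it about 2 px from the predicted clamped pose, wells up, with the pusher against it. That was read from the picture; I did not measure the pusher joint itself.

**Disagreements:**
- The gripper reads about 1–2 mm less than the true widths.
- While the block was pressed forward above the lip, the measured vertical force briefly dropped to zero, probably from friction. It came back as the block was lowered.
- The individual stand yaw estimates ranged from −0.204 to −0.225.

The final side and top pictures show every bystander in view still standing in place, with the gripper open and clear above the pile. The top view had the arm partly in front of the amber bottle, but it stands upright in the side view.

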